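# Load a tablet module into the test bay under a stop

### The arm

A 6-joint arm with a two-finger parallel gripper is mounted at the origin on the work surface. World frame = base frame: x ahead of the robot, y to its left, z up, the work surface at z = 0. Lengths are in m, angles in rad, forces in N, time in s.
With the tool pointing down it reaches from about 0.325 to 0.775 m from the base axis. Payload 9.3 kg.
Tool frame: the origin (TCP) lies midway between the tips of the shut fingers; the grasp point (between the pads) lies 19 mm behind it (bot.hold_point_z is the distance from the TCP to the grasp point, in m); x points along the fingers, y is the direction in which the jaws open and shut, and the axes are right-handed (so a half turn about x gives the same grasp; the last joint's range is limited). The gripper opens to 85 mm and grips with 20 to 120 N. Pads are 22 mm wide; open, the fingers measure 114 mm over their backs; the gripper's body (76 mm by 85 mm) begins 54 mm behind the grasp point. The pads swing forward as they close: fully open they stand 13 mm farther back than shut.
Start: joints at [-1.315, 0.259, 0.021, 1.334, 0, 1.418], TCP at [0.219, -0.505, 0.231] pointing down, gripper open.
Joint ranges: [-3.04, 3.04], [-0.91, 1.82], [-1.04, 1.36], [-1.92, 1.95], [-1.52, 1.45], [-3.14, 3.14]. Speed limits (rad/s): [2.22, 2.22, 2.79, 3.14, 3.14, 3.14].

### API

Orientations are given as a unit quaternion [x, y, z, w].
In Python, from rig import monitor, optics, job_done, bot gives the robot as it stands.
- The arm moves only by the tool jog_arm, never from a script. Its argument "plan" is a list of rows, each a list of 3 entries, a list of its own where there are three numbers: the closure, from -1 (fully open) to 1 (shut), then the shift along the tool's x, y, z scaled (see below), then the turn about the tool's x scaled (see below). In form: [[gripper, [tx, ty, tz], twist], ...]. A call has 1 to 20 rows; each row is the pose to reach, as a shift and turn from the pose measured when the call began, along the tool's axes at that moment; what a row does not reach only later rows make up. The controller multiplies each number of a shift by 200 mm and each number of a turn by 0.5 rad. A row lasts 1/12 s, in which the tool goes at most 41.7 mm and 7.16 degrees, less where a joint would pass 70% of its speed; a pose out of reach is approached as far as the arm can. A call with a number of a shift or a turn outside -1 to 1 is refused whole. A call with a gripper value outside its range is refused whole. The fingers move at their own pace and stop on an object; "force" is the grip in N (left out, the last holds). Time passes only in rows, so rows that repeat a pose let the fingers close. It gives the time, the measured TCP pose, the force and the opening at its end, in the units of the state.
- monitor.state(): the state, without advancing time (a new reading comes with each control period).
- optics.get_image(name): name is "scene" or "top" or "wrist"; returns the picture (384x512x3 uint8, red, green, blue); there is no depth.
- optics.camera_model(name): a dict with "camera_matrix" (3x3 intrinsics, pixels), "R" (3x3) and "t" (3): a world point X has camera coordinates R X + t. Camera axes: x right, y down, z forward; pixel columns grow to the right and rows downward; lengths in m; the calibration is good to about 2 mm. A picture is of the moment at which its call begins: read the wrist's pose just before it. camera_model takes no time and is no camera call; for the wrist camera it gives the pose at the moment of the call.
- job_done(): hands the job in, once; it reports no verdict.
The state is a dict: "t": time; "joint_positions": joint angles; "qvel": joint speeds; "joint_efforts": joint torques, N m; "tool_pos": TCP position; "eef_rot": TCP orientation; "contact_force": force on the tool from outside, world axes, zero at the start; "ft_torque": the same for the moment, N m; "gripper_width": opening from 0.0 (shut) to 1.0 (fully open).
Only numpy, scipy, OpenCV 4.12 (cv2) and the standard library are available. Lean on these libraries where they do the work, as an engineer would, in place of code of your own. Each camera call takes 0.05 s, during which the arm holds its last target.

### The job

Load the test bay safely: first press the mushroom stop button all the way down so that it stays down, then slide the open-backed tablet module lying in front of the bay into it, through the mouth and fully home against the back stop, circuit side still up. With the module home, turn the stop button's head clockwise to the end of its turn, so that it comes back up, and let go. Do not knock the other things on the bench about.

Things in the scene. Friction and masses are not known exactly. Their poses are not given: they have to be found in the camera images.
- module: the tablet module: flat black frame with a green circuit board face up, 120 mm long (its x) x 100 mm wide (its y) x 10 mm thick, 0.25 kg; origin at the centre of its underside, z up. It lies on the loading plate, its end some 40 to 70 mm short of the mouth, +x end towards it, somewhat turned and off the middle. Too wide to grip: push it
- bay: the fixed test bay: an orange loading plate 345 mm (x from -200 to +145) x 210 mm (y), 12 mm thick, with a low aluminium chamber on it at x > 0. Origin: underside, below the middle of the chamber's mouth; x points into the chamber, z up. Chamber walls 8 mm thick, from x = 0; back stop face at x = 130 mm. Two flared guides lead in from x = -20 mm, where they are about 130 mm apart
- bay_mouth (a point): middle of the mouth on the plate's upper face (12 mm above the bench), axes as the bay's. The mouth is 112 mm wide and 26 mm high. The clear plastic roof (6 mm, top 44 mm above the bench) covers only x = 30 to 138 mm, so fingertips can follow between the walls for the first 30 mm
- bay_home (a point): where the module's origin is when home against the back stop: 70 mm beyond the mouth, on the plate's upper face, axes as the bay's. The module's near end is then 10 mm inside the mouth
- stop_box: the fixed stop box, grey, 80 x 70 x 45 mm high, with the black mushroom button upright in the middle of its top; origin at the centre of its underside
- stop_top (a point): centre of the top of the mushroom head; the head is a round black cap 38 mm across and 18 mm thick with a white line across it, on a thin stem; its top is 34 mm above the box (79 mm above the bench) when up, 28 mm (73 mm) when down; about 4 N pushes it, and it stays down when let go
- stop_knob (a joint): turn of the head, rad: 0 at the start, grows clockwise seen from above, end stop at about 0.9; the head rises 6 mm with the full turn, so go up with it or grip lightly
- parts_bin: a fixed grey bin in four compartments, 90 x 80 x 40 mm; not needed; origin at the centre of its underside
- phone: bystander: a finished phone, black slab 130 x 66 x 9 mm, lying flat; origin at the centre of its underside
- spool: bystander: a steel flanged spool, 54 mm across, 36 mm tall; origin at the centre of its underside
- flux: bystander: a small amber jar, 40 mm across, 75 mm tall; origin at the centre of its underside
- driver: bystander: a screwdriver, 150 mm long, lying; origin at the centre of its underside
- brush: bystander: a brush, 150 mm long, lying; origin at the centre of its underside
- dish: bystander: a shallow steel dish, 60 mm across, 20 mm tall; origin at the centre of its underside
- block: bystander: an aluminium block 50 x 30 x 30 mm; origin at the centre of its underside
Things that resemble listed ones, but are neither listed nor needed, are in the scene too. Leave any orange or red look-alike of the module alone. Several things have the shape of the stop_box; the one meant has the colours described above.

How it is judged:
By the outcome, as a careful person would: the job done as asked, in the order asked, and still so for the second after the job is handed in, with the robot touching nothing.
It also fails if it takes over 72 s, if anything falls off the work surface, if the arm or the gripper's body presses on something with over 40 N, if the wrist force passes 120 N, or if a joint passes its speed limit or range.

## Working session

There is one attempt and no reset: what is moved stays moved. The work goes in short steps, Python scripts to look and compute and a tool call to move; the robot and the scene stay as the last step left them, time stands still between calls to the robot, and variables do not carry over. Pictures are saved under pics/ and viewed, and the job is handed in when it is done.

Besides the shell and the picture viewer there is one more tool, called after ">>>" by a JSON object that holds its "name" and its "arguments", one argument or row to a line. jog_arm: Moves the arm, as the interface text tells. Its arguments: {"type":"object","properties":{"plan":{"type":"array","items":{"type":"array"}},"force":{"type":"number"}},"required":["plan"]}

```bash
ls; mkdir -p pics
python3 - <<'E'
from rig import monitor, optics, job_done, bot
import cv2
print(monitor.state())
print([a for a in dir(bot) if a[0]!='_'], bot.hold_point_z)
for n in ["scene","top","wrist"]:
    m=optics.camera_model(n); print(n,m)
    im=optics.get_image(n); cv2.imwrite(f"pics/{n}0.png",im[:,:,::-1])
E
```

```text
pics
{'t': 0.0, 'joint_positions': array([-1.31462068e+00,  2.59184193e-01,  2.07081422e-02,  1.33367261e+00,
       -1.92189149e-05,  1.41821342e+00]), 'qvel': array([ 0.00099381, -0.00028109,  0.00138036,  0.00063046,  0.00061493,
       -0.00081714]), 'joint_efforts': array([-4.27930318e-04, -5.55639803e+01,  3.44527280e+01,  1.37053494e-02,
       -2.21804789e-04, -2.32303853e-05]), 'tool_pos': array([ 0.21853198, -0.50439912,  0.2306494 ]), 'eef_rot': array([-0.69235818, -0.14399106,  0.69242126, -0.1430368 ]), 'contact_force': array([0.26506523, 0.26321533, 0.20451772]), 'ft_torque': array([-0.00792159,  0.00395628,  0.04222694]), 'gripper_width': 0.996557249702704}
['IKError', 'hold_point_z'] 0.0187
scene {'camera_matrix': array([[488.91075478,   0.        , 262.44996915],
       [  0.        , 488.91075478, 199.55111796],
       [  0.        ,   0.        ,   1.        ]]), 'R': array([[-0.69700302,  0.71706621,  0.00168422],
       [ 0.55644361,  0.54235303, -0.62946303],
       [-0.45228011, -0.43780046, -0.77702861]]), 't': array([ 0.30706354, -0.26332204,  2.22850013])}
top {'camera_matrix': array([[365.44661984,   0.        , 253.32437068],
       [  0.        , 365.44661984, 195.45819751],
       [  0.        ,   0.        ,   1.        ]]), 'R': array([[-0.00442147, -0.99998075, -0.00435305],
       [-0.98795043,  0.00504166, -0.15468851],
       [ 0.15470748,  0.00361665, -0.9879537 ]]), 't': array([0.09276391, 0.52472679, 1.06165058])}
wrist {'camera_matrix': array([[332.86618568,   0.        , 248.52659334],
       [  0.        , 332.86618568, 190.47582237],
       [  0.        ,   0.        ,   1.        ]]), 'R': array([[ 3.97524158e-01, -9.17591501e-01, -6.16591814e-04],
       [-8.72506003e-01, -3.78199839e-01,  3.09351187e-01],
       [-2.84091215e-01, -1.22436590e-01, -9.50947666e-01]]), 't': array([-0.54966385, -0.04070697,  0.38097268])}
```

View pics/scene0.png

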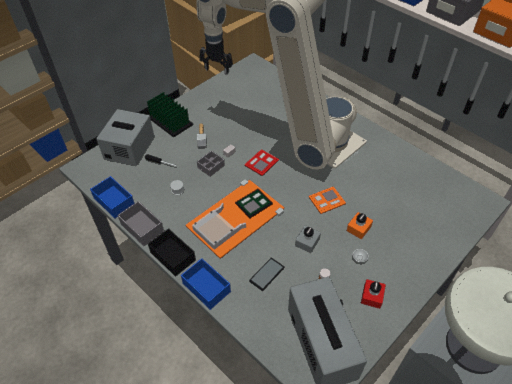

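View pics/top0.png

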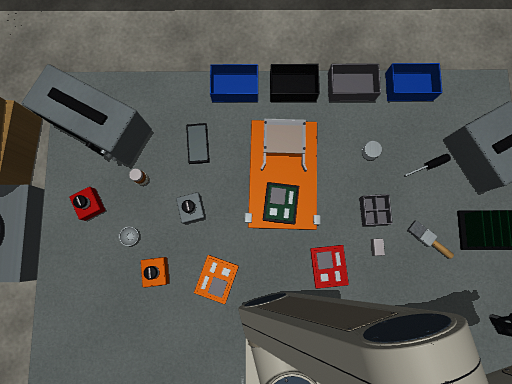

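View pics/wrist0.png

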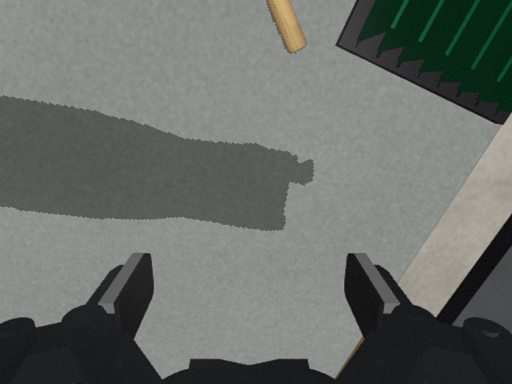

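In the top view there are three stop-box shapes: grey at (190,207), red at (87,203) and orange at (154,272). The grey one fits. There are three module shapes: green at (281,202) on the plate, orange at (216,279) and red at (329,266). The green one fits. I'll enlarge crops to confirm both.

Run:
```python
import cv2, numpy as np
im=cv2.imread("pics/top0.png")
a=cv2.resize(im[110:235,235:335],None,fx=4.6,fy=4.6,interpolation=cv2.INTER_CUBIC)
b=cv2.resize(im[180:232,165:217],None,fx=6,fy=6,interpolation=cv2.INTER_CUBIC)
c=np.zeros((575,312+460,3),np.uint8); c[:a.shape[0],:460]=a; c[:312,460:]=b
cv2.imwrite("pics/crop0.png",c)
```

```text
(no output)
```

View pics/crop0.png

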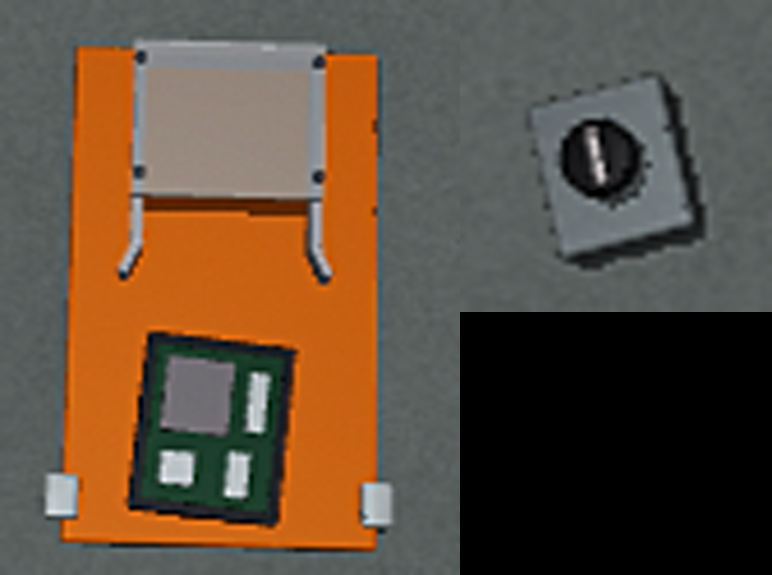

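The crop confirms a grey box with a black cap and white line, and a green module on the plate. Next I'll measure the poses from masks and rays.

```bash
cat > h.py <<'E'
from rig import monitor, optics, job_done, bot
import cv2, numpy as np
from scipy.spatial.transform import Rotation as Rn
def ray(m,px,z):
    K,R,t=m["camera_matrix"],m["R"],m["t"]
    d=R.T@np.linalg.inv(K)@np.array([px[0],px[1],1.]); c=-R.T@t
    return c+d*(z-c[2])/d[2]
def proj(m,X):
    p=m["camera_matrix"]@(m["R"]@np.asarray(X,float)+m["t"]); return p[:2]/p[2]
def frame():
    s=monitor.state(); R=Rn.from_quat(s["eef_rot"]).as_matrix(); return s,s["tool_pos"],R
def shift(target):
    s,p,R=frame(); return R.T@(np.asarray(target)-p)/0.2
def yawY(R): return np.degrees(np.arctan2(R[1,1],R[0,1]))  # direction of jaw axis
def show(s=None):
    s,p,R=frame(); print("t",round(s["t"],2),"p",p.round(4),"X",R[:,0].round(3),"Y",R[:,1].round(3),"Z",R[:,2].round(3),"F",s["contact_force"].round(1),"M",s["ft_torque"].round(2),"g",round(s["gripper_width"],3),"q",s["joint_positions"].round(2))
E
python3 - <<'E'
from h import *
show()
m=optics.camera_model("top"); im=cv2.imread("pics/top0.png"); hsv=cv2.cvtColor(im,cv2.COLOR_BGR2HSV)
def big(mask,roi):
    k=np.zeros_like(mask); x0,y0,x1,y1=roi; k[y0:y1,x0:x1]=mask[y0:y1,x0:x1]
    cs,_=cv2.findContours(k,cv2.RETR_EXTERNAL,cv2.CHAIN_APPROX_NONE); return max(cs,key=cv2.contourArea)
# module: not-orange region inside plate below guides
org=cv2.inRange(hsv,(5,150,100),(20,255,255))
c=big(255-org,(254,178,312,227)); 
w=np.array([ray(m,p[0]+0.0,0.022)[:2] for p in c]); r=cv2.minAreaRect((w*1000).astype(np.float32)); print("module",r, cv2.boxPoints(r).round(0).tolist())
# head
dark=cv2.inRange(hsv,(0,0,0),(180,255,70))
roi=im[190:225,170:212]; 
c=big(dark,(178,195,206,222)); (x,y),rr=cv2.minEnclosingCircle(c); print("dark",x,y,rr)
# orange plate
c=big(org,(240,110,330,235)); h=cv2.convexHull(c); ap=cv2.approxPolyDP(h,3,True)[:,0]; print(ap.tolist()); print([ray(m,p,0.012).round(3)[:2].tolist() for p in ap])
for n,x,y in [("headc",165+140/6,180+159/6)]: print(n,x,y,ray(m,(x,y),0.079))
for n,px in [("roofBL",(235+135/4.6,110+42/4.6)),("BR",(235+325/4.6,110+46/4.6)),("FL",(235+132/4.6,110+195/4.6)),("FR",(235+324/4.6,110+200/4.6))]:
    print(n,ray(m,px,0.044).round(4))
for n,px in [("guideL",(235+124/4.6,110+274/4.6)),("guideR",(235+326/4.6,110+278/4.6))]: print(n,ray(m,px,0.035).round(4))
for n,px in [("lineT",(165+130/6,180+127/6)),("lineB",(165+143/6,180+187/6))]: print(n,ray(m,px,0.079).round(4))
for px in [(165+72/6,180+107/6),(165+194/6,180+75/6),(165+232/6,180+222/6),(165+108/6,180+258/6)]: print("box",ray(m,px,0.045).round(4))
E
```

```text
t 0.15 p [ 0.2186 -0.5044  0.2308] X [-0.     0.001 -1.   ] Y [ 0.397 -0.918 -0.001] Z [-0.918 -0.397 -0.   ] F [-0.1  0.  -0.5] M [-0.01 -0.04  0.01] g 1.0 q [-1.31  0.26  0.02  1.33  0.    1.42]
module ((505.13714599609375, 7.044219970703125), (99.89173889160156, 121.88658905029297), 83.04227447509766) [[439.0, -35.0], [560.0, -50.0], [572.0, 49.0], [451.0, 64.0]]
dark 188.64285278320312 206.64285278320312 7.5762505531311035
[[252, 120], [316, 122], [315, 229], [248, 227]]
[[0.774, 0.094], [0.766, -0.111], [0.425, -0.097], [0.432, 0.107]]
headc 188.33333333333334 206.5 [0.48775971 0.27879176 0.079     ]
roofBL [0.7648 0.0549 0.044 ]
BR [ 0.7612 -0.0734  0.044 ]
FL [0.6582 0.0579 0.044 ]
FR [ 0.654  -0.0699  0.044 ]
guideL [0.6064 0.0635 0.035 ]
guideR [ 0.6029 -0.0711  0.035 ]
lineT [0.5034 0.284  0.079 ]
lineB [0.4741 0.277  0.079 ]
box [0.5185 0.3197 0.045 ]
box [0.5344 0.2589 0.045 ]
box [0.4603 0.2385 0.045 ]
box [0.4427 0.2997 0.045 ]
```

Measured poses, in world coordinates:

| Thing | Position (m) | Yaw |
|---|---|---|
| Bay mouth | about (0.627, -0.003) | about -2.1° |
| Module | (0.505, 0.007) | about -7° |
| Knob | (0.488, 0.279) | – |

I'll start moving toward the knob and turn the wrist on the way.

>>> {"name": "jog_arm", "arguments": {
  "plan": [
    [1,[0,-0.06,-0.16],-0.2],
    [1,[0,-0.12,-0.32],-0.4],
    [1,[0,-0.18,-0.48],-0.6],
    [1,[0,-0.24,-0.64],-0.8],
    [1,[0,-0.3,-0.8],-1],
    [1,[0,-0.345,-0.966],-1],
    [1,[0,-0.345,-0.966],-1],
    [1,[0,-0.345,-0.966],-1]
  ],
  "force": 20
}}

```text
t: 0.82
tool_pos: [0.3695, -0.3631, 0.2308]
eef_rot: [0.635, 0.312, -0.635, 0.311]
contact_force: [-0.5, 0.2, -0.9]
gripper_width: -0.002
```

>>> {"name": "jog_arm", "arguments": {
  "plan": [
    [1,[0,-0.07,-0.16],-0.2],
    [1,[0,-0.14,-0.32],-0.4],
    [1,[0,-0.2,-0.48],-0.6],
    [1,[0,-0.26,-0.64],-0.8],
    [1,[0,-0.32,-0.8],-1],
    [1,[0,-0.38,-0.97],-1],
    [1,[0,-0.38,-0.97],-1]
  ]
}}

```text
t: 1.4
tool_pos: [0.4286, -0.1594, 0.2312]
eef_rot: [0.538, 0.46, -0.537, 0.459]
contact_force: [-0.3, 0.1, -0.2]
gripper_width: 0.0
```

```bash
python3 -c "
from h import *
show(); print(shift([0.46,0.03,0.23]))"
```

```text
t 1.4 p [ 0.4286 -0.1594  0.2312] X [-0.     0.002 -1.   ] Y [ 0.988 -0.155 -0.   ] Z [-0.155 -0.988 -0.002] F [-0.3  0.1 -0.2] M [-0.08 -0.01 -0.03] g 0.0 q [-0.54  0.1  -0.18  1.29  0.    1.19]
[ 0.00835516  0.00833922 -0.95992897]
```

>>> {"name": "jog_arm", "arguments": {
  "plan": [
    [1,[0,0,-0.16],-0.2],
    [1,[0,0,-0.32],-0.4],
    [1,[0,0,-0.48],-0.6],
    [1,[0,0,-0.64],-0.8],
    [1,[0,0,-0.8],-1],
    [1,[0,0,-0.96],-1],
    [1,[0,0,-0.96],-1]
  ]
}}

```text
t: 1.98
tool_pos: [0.4586, 0.0332, 0.2316]
eef_rot: [0.407, 0.579, -0.405, 0.578]
contact_force: [-0.4, -1.0, -0.8]
gripper_width: -0.001
```

```bash
python3 -c "
from h import *
im=optics.get_image('wrist'); cv2.imwrite('pics/w1.png',im[:,:,::-1])
show(); print(shift([0.46,0.18,0.23]))"
```

```text
t 2.03 p [0.4584 0.0314 0.2315] X [-0.     0.002 -1.   ] Y [0.941 0.34  0.   ] Z [ 0.34  -0.941 -0.002] F [ 0.2  0.3 -0.6] M [0.03 0.01 0.05] g -0.003 q [-0.12  0.1  -0.17  1.29  0.    1.11]
[ 0.00914639  0.25970372 -0.69623998]
```

>>> {"name": "jog_arm", "arguments": {
  "plan": [
    [1,[0,0.05,-0.14],-0.2],
    [1,[0,0.1,-0.28],-0.4],
    [1,[0,0.15,-0.42],-0.6],
    [1,[0,0.2,-0.56],-0.8],
    [1,[0,0.26,-0.7],-1],
    [1,[0,0.26,-0.7],-1],
    [1,[0,0.26,-0.7],-1]
  ]
}}

```text
t: 2.62
tool_pos: [0.4602, 0.1803, 0.2315]
eef_rot: [0.251, 0.662, -0.25, 0.661]
contact_force: [-0.0, -0.4, -0.0]
gripper_width: 0.001
```

```bash
python3 -c "
from h import *
m=optics.camera_model('wrist');im=optics.get_image('wrist'); cv2.imwrite('pics/w2.png',im[:,:,::-1])
np.savez('w2.npz',**m)
show(); print(shift([0.488,0.279,0.13])); print(proj(m,[.488,.279,.079]))"
```

```text
t 2.67 p [0.4601 0.1796 0.2316] X [-0.001  0.002 -1.   ] Y [0.664 0.748 0.001] Z [ 0.748 -0.664 -0.002] F [-0.2 -0.4 -0.2] M [ 0.06 -0.02 -0.03] g 0.001 q [ 0.2   0.16 -0.1   1.31  0.    0.93]
[ 0.50853493  0.46375607 -0.22492837]
[353.70326166 124.05712295]
```

View pics/w2.png

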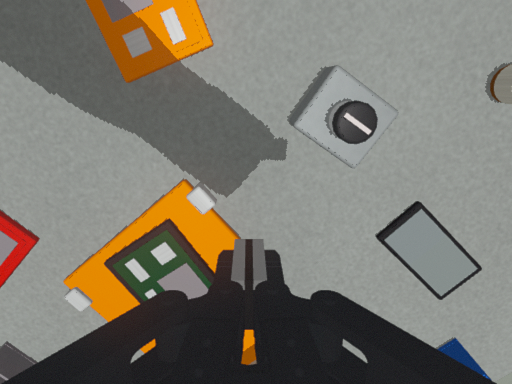

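The head is at about (355,122), close to the predicted (354,124). I'll refine it from the dark blob.

```bash
python3 -c "
from h import *
m=dict(np.load('w2.npz')); im=cv2.imread('pics/w2.png'); g=im.max(2)
k=np.zeros_like(g); k[90:150,325:385]=(g[90:150,325:385]<62)*255
k=cv2.morphologyEx(k,cv2.MORPH_CLOSE,np.ones((9,9)))
cs,_=cv2.findContours(k,0,1); c=max(cs,key=cv2.contourArea); print(cv2.minEnclosingCircle(c), cv2.fitEllipse(c))
cv2.imwrite('pics/c2.png',cv2.resize(np.hstack([im[90:150,325:385],cv2.cvtColor(k,8)[90:150,325:385]]),None,fx=6,fy=6))
w=np.array([ray(m,p[0],0.079) for p in c]); print(cv2.minEnclosingCircle((w[:,:2]*1000).astype(np.float32)))
"
```

```text
((353.90740966796875, 120.72222137451172), 22.40406036376953) ((354.3670654296875, 121.67057800292969), (40.63262939453125, 43.73208236694336), 68.16976928710938)
((487.2603759765625, 279.8553466796875), 19.396526336669922)
```

View pics/c2.png

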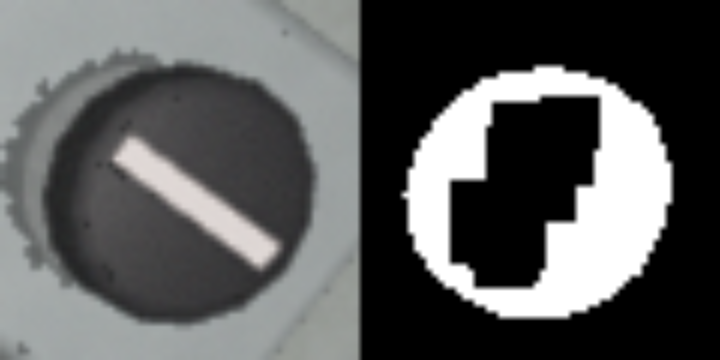

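```bash
python3 -c "
from h import *
m=dict(np.load('w2.npz'))
print(ray(m,(357.8,123.8),0.079)); print(ray(m,(356.5,122.5),0.079)); print(shift([0.489,0.277,0.10]))"
```

```text
[0.49020655 0.28183077 0.079     ]
[0.48852945 0.28163655 0.079     ]
[ 0.65851316  0.45949562 -0.21428038]
```

>>> {"name": "jog_arm", "arguments": {
  "plan": [
    [1,[0,0.15,-0.08],-0.2],
    [1,[0,0.31,-0.15],-0.4],
    [1,[0.1,0.471,-0.225],-0.6],
    [1,[0.25,0.471,-0.225],-0.8],
    [1,[0.4,0.471,-0.225],-1],
    [1,[0.55,0.471,-0.225],-1],
    [1,[0.66,0.471,-0.225],-1],
    [1,[0.66,0.471,-0.225],-1],
    [1,[0.66,0.471,-0.225],-1]
  ]
}}

```text
t: 3.42
tool_pos: [0.4891, 0.2783, 0.0994]
eef_rot: [0.081, 0.703, -0.081, 0.701]
contact_force: [0.1, -0.4, 0.9]
gripper_width: -0.001
```

```bash
python3 -c "
from h import *
show(); print(shift([0.489,0.280,0.073])*200)"
```

```text
t 3.42 p [0.4891 0.2783 0.0994] X [-0.003  0.001 -1.   ] Y [0.227 0.974 0.   ] Z [ 0.974 -0.227 -0.003] F [ 0.1 -0.4  0.9] M [-0.04 -0.01  0.02] g -0.001 q [ 0.37  0.35 -0.19  1.03  0.    0.6 ]
[26.40193361  1.63712925 -0.44033748]
```

>>> {"name": "jog_arm", "arguments": {
  "plan": [
    [1,[0.05,0.008,0],0],
    [1,[0.09,0.008,0],0],
    [1,[0.105,0.008,0],0],
    [1,[0.12,0.008,0],0],
    [1,[0.13,0.008,0],0],
    [1,[0.135,0.008,0],0],
    [1,[0.135,0.008,0],0],
    [1,[0.135,0.008,0],0]
  ]
}}

```text
t: 4.08
tool_pos: [0.4898, 0.2798, 0.073]
eef_rot: [0.081, 0.703, -0.081, 0.702]
contact_force: [1.6, -1.7, 5.5]
gripper_width: -0.003
```

```bash
python3 -c "
from h import *
show()"
```

```text
t 4.08 p [0.4898 0.2798 0.073 ] X [-0.002  0.001 -1.   ] Y [0.227 0.974 0.   ] Z [ 0.974 -0.227 -0.002] F [ 1.6 -1.7  5.5] M [-0.52 -0.22 -0.04] g -0.003 q [ 0.37  0.37 -0.23  0.97  0.    0.6 ]
```

>>> {"name": "jog_arm", "arguments": {
  "plan": [
    [1,[0.005,0,0],0],
    [1,[0.01,0,0],0],
    [1,[0.015,0,0],0],
    [1,[0.015,0,0],0]
  ]
}}

```text
t: 4.42
tool_pos: [0.4902, 0.28, 0.0726]
eef_rot: [0.081, 0.702, -0.08, 0.703]
contact_force: [-5.7, -5.9, 24.8]
gripper_width: 0.002
```

The force climbed to 25 N at z = 0.0726, so the button is on its stop. I'll retreat and check that it stays down.

>>> {"name": "jog_arm", "arguments": {
  "plan": [
    [1,[-0.1,0,0],0],
    [1,[-0.25,0,0],0],
    [1,[-0.4,-0.2,0],0],
    [1,[-0.5,-0.4,-0.1],0.06],
    [1,[-0.5,-0.6,-0.2],0.06],
    [1,[-0.5,-0.7,-0.2],0.06],
    [1,[-0.5,-0.7,-0.2],0.06],
    [1,[-0.5,-0.7,-0.2],0.06]
  ]
}}

```text
t: 5.08
tool_pos: [0.4188, 0.1518, 0.173]
eef_rot: [0.093, 0.7, -0.091, 0.702]
contact_force: [0.8, -0.2, 0.1]
gripper_width: -0.004
```

```bash
python3 -c "
from h import *
m=optics.camera_model('wrist');im=optics.get_image('wrist'); cv2.imwrite('pics/w3.png',im[:,:,::-1]);np.savez('w3.npz',**m)
im=optics.get_image('scene'); cv2.imwrite('pics/s3.png',im[:,:,::-1]); a=cv2.imread('pics/scene0.png')
b=im[215:265,280:340,::-1]; a=a[215:265,280:340]
cv2.imwrite('pics/sc3.png',cv2.resize(np.hstack([a,b]),None,fx=6,fy=6,interpolation=2))
show()"
```

```text
t 5.18 p [0.4197 0.153  0.1725] X [ 0.002  0.002 -1.   ] Y [0.256 0.967 0.002] Z [ 0.967 -0.256  0.001] F [-0.5  0.  -0.4] M [-0.   -0.04 -0.  ] g 0.001 q [ 0.16  0.11 -0.32  1.14  0.    0.42]
```

View pics/w3.png

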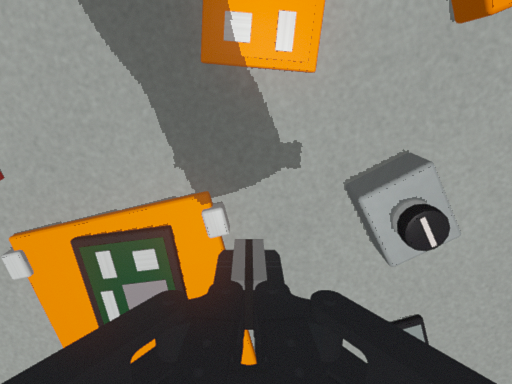

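View pics/sc3.png

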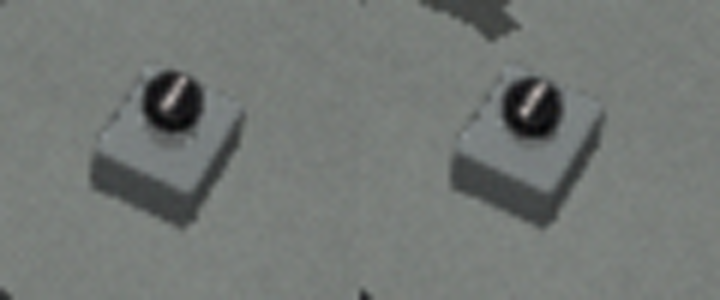

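In the scene crop the head sits about 1 px lower than before, as expected for 6 mm, so the button stays down. Next I'll look at the module and mouth more closely from above the bay.

>>> {"name": "jog_arm", "arguments": {
  "plan": [
    [-0.1,[-0.2,-0.1,0.1],-0.1],
    [-0.1,[-0.4,-0.2,0.3],-0.2],
    [-0.1,[-0.4,-0.33,0.5],-0.3],
    [-0.1,[-0.4,-0.45,0.7],-0.45],
    [-0.1,[-0.4,-0.545,0.85],-0.45],
    [-0.1,[-0.4,-0.545,0.97],-0.45],
    [-0.1,[-0.4,-0.545,0.97],-0.45],
    [-0.1,[-0.4,-0.545,0.97],-0.45]
  ]
}}

```text
t: 5.85
tool_pos: [0.5815, -0.003, 0.2501]
eef_rot: [0.013, 0.707, -0.012, 0.707]
contact_force: [-0.8, -0.1, 0.3]
gripper_width: 0.556
```

```bash
python3 -c "
from h import *
m=optics.camera_model('wrist');im=optics.get_image('wrist'); cv2.imwrite('pics/w4.png',im[:,:,::-1]);np.savez('w4.npz',**m)
show(); print(-m['R'].T@m['t'])"
```

```text
t 5.9 p [ 0.5801 -0.0019  0.2507] X [-0.001  0.003 -1.   ] Y [0.034 0.999 0.003] Z [ 0.999 -0.034 -0.001] F [-0.6  0.6  0.3] M [-0.01 -0.01 -0.02] g 0.549 q [-0.15  0.31  0.14  1.4   0.   -0.11]
[ 0.50181966 -0.00065014  0.39400765]
```

View pics/w4.png

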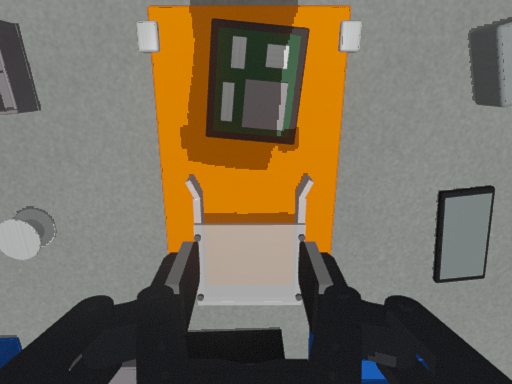

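```bash
python3 -c "
import cv2
im=cv2.imread('pics/w4.png'); cv2.imwrite('pics/c4.png',cv2.resize(im[0:250,140:360],None,fx=2.4,fy=2.4,interpolation=2)); cv2.imwrite('pics/c4b.png',cv2.resize(im[165:315,175:325],None,fx=4,fy=4,interpolation=2))"
```

```text
(no output)
```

View pics/c4.png

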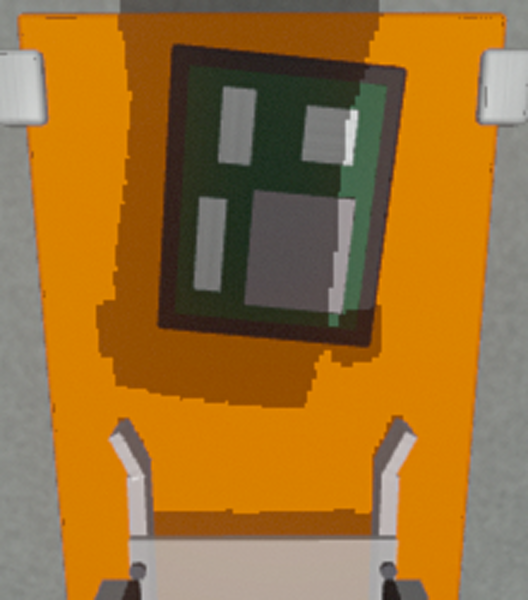

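View pics/c4b.png

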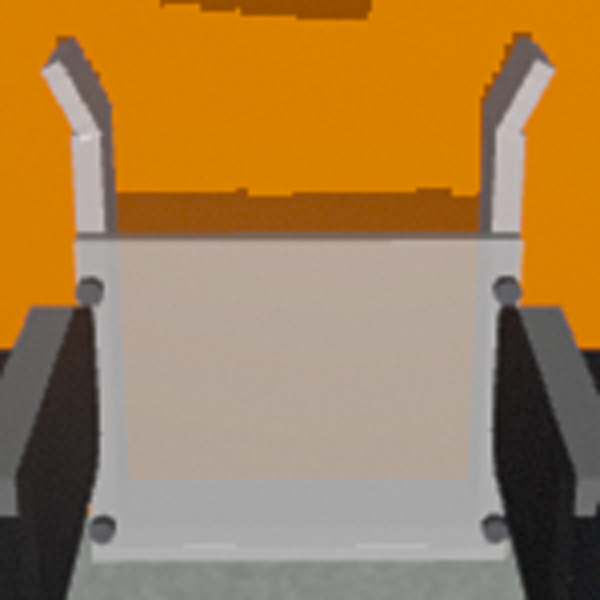

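```bash
python3 -c "
from h import *
m=dict(np.load('w4.npz'))
P=lambda l,z:np.array([ray(m,p,z)[:2] for p in l])
M=P([(212.1,18.3),(309.2,28.3),(294.2,144.6),(205.8,136.3)],0.022)
r=cv2.minAreaRect((M*1000).astype(np.float32)); print('mod',M.round(4).tolist(),M.mean(0),r)
d=(M[2]+M[3]-M[0]-M[1])/2; print('yaw',np.degrees(np.arctan2(d[1],d[0])), np.degrees(np.arctan2(-(M[0]-M[1])[0],(M[0]-M[1])[1])))
Rf=P([(194,223.75),(305.5,224.5),(302.5,303.75),(198,305)],0.044); print('roof',Rf.round(4).tolist()); f=(Rf[0]+Rf[1])/2;b=(Rf[2]+Rf[3])/2; print(f,b,np.degrees(np.arctan2(*(b-f)[::-1])), np.linalg.norm(b-f))
e=Rf[1]-Rf[0]; print('front edge yaw',np.degrees(np.arctan2(e[0],-e[1])))
W=P([(193.8,198.7),(200,198.7),(299.3,197.5),(305.5,198)],0.038); print('walls at mouth',W.round(4).tolist())
Pl=P([(148.3,5.8),(350.4,5.8)],0.012); print('plate near',Pl.round(4).tolist())
"
```

```text
mod [[0.4397, -0.0343], [0.4522, 0.0635], [0.5706, 0.0492], [0.5577, -0.0495]] [0.5050717  0.00722653] ((505.1182556152344, 7.445762634277344), (99.51556396484375, 119.21672058105469), 82.65144348144531)
yaw -7.133673557709331 172.68340404137174
roof [[0.6536, -0.0676], [0.6591, 0.0598], [0.7664, 0.058], [0.7635, -0.0721]]
[ 0.6563441  -0.00388466] [ 0.76494234 -0.0070434 ] -1.666063194490635 0.1086441778872365
front edge yaw 177.50112915616594
walls at mouth [[0.6254, -0.0663], [0.6256, -0.0593], [0.6282, 0.0532], [0.6291, 0.0603]]
plate near [[0.4243, -0.0995], [0.4315, 0.1069]]
```

Wrist and top camera agree. In bay axes the module is at (-122, +6) mm with yaw -5.2°. I'll bring two half-open fingers squarely behind its near end.

>>> {"name": "jog_arm", "arguments": {
  "plan": [
    [-0.1,[0,0.02,-0.2],0.05],
    [-0.1,[0,0.04,-0.4],0.1],
    [-0.1,[0,0.06,-0.6],0.18],
    [-0.1,[0.15,0.07,-0.79],0.18],
    [-0.1,[0.35,0.07,-0.79],0.18],
    [-0.1,[0.55,0.07,-0.79],0.18],
    [-0.1,[0.75,0.07,-0.79],0.18],
    [-0.1,[0.9,0.07,-0.79],0.18],
    [-0.1,[0.9,0.07,-0.79],0.18],
    [-0.1,[0.9,0.07,-0.79],0.18]
  ]
}}

```text
t: 6.73
tool_pos: [0.4213, 0.0191, 0.0708]
eef_rot: [0.044, 0.707, -0.042, 0.705]
contact_force: [1.1, 0.8, 1.4]
gripper_width: 0.548
```

```bash
python3 -c "
from h import *
show(); print(shift([0.4237,0.0176,0.013]))"
```

```text
t 6.73 p [0.4213 0.0191 0.0708] X [-0.003  0.003 -1.   ] Y [0.122 0.992 0.003] Z [ 0.992 -0.122 -0.004] F [1.1 0.8 1.4] M [-0.02 -0.02  0.03] g 0.548 q [-0.16  0.16 -0.55  0.86  0.   -0.03]
[ 0.28916315 -0.00692238  0.01416704]
```

>>> {"name": "jog_arm", "arguments": {
  "plan": [
    [-0.1,[0.12,0,0],0],
    [-0.1,[0.2,0,0],0],
    [-0.1,[0.25,0,0],0],
    [-0.1,[0.275,0,0],0],
    [-0.1,[0.289,0,0],0],
    [-0.1,[0.289,0,0],0],
    [-0.1,[0.289,0,0],0]
  ]
}}

```text
t: 7.32
tool_pos: [0.4219, 0.0194, 0.0142]
eef_rot: [0.044, 0.706, -0.042, 0.705]
contact_force: [-0.4, -0.4, -0.2]
gripper_width: 0.553
```

```bash
python3 -c "
from h import *
m=optics.camera_model('wrist');im=optics.get_image('wrist'); cv2.imwrite('pics/w5.png',im[:,:,::-1])
im=optics.get_image('scene'); cv2.imwrite('pics/s5.png',cv2.resize(im[170:280,170:300,::-1],None,fx=5,fy=5,interpolation=2))
show()"
```

```text
t 7.42 p [0.4217 0.0193 0.014 ] X [-0.002  0.003 -1.   ] Y [0.122 0.993 0.003] Z [ 0.993 -0.122 -0.002] F [ 0.1 -0.8  0.2] M [ 0.   -0.02 -0.02] g 0.546 q [-0.16  0.23 -0.64  0.7   0.   -0.03]
```

View pics/s5.png

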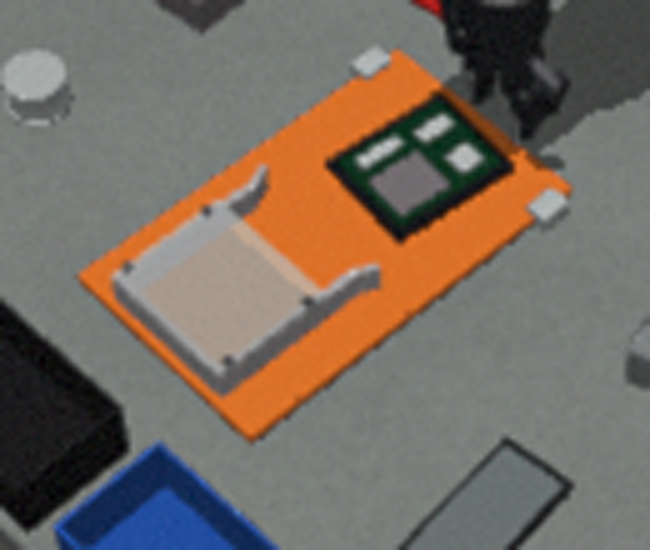

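>>> {"name": "jog_arm", "arguments": {
  "plan": [
    [-0.1,[0.005,0,0.03],0],
    [-0.1,[0.005,0,0.06],0],
    [-0.1,[0.005,-0.001,0.08],-0.01],
    [-0.1,[0.005,-0.005,0.105],-0.025],
    [-0.1,[0.005,-0.009,0.13],-0.04],
    [-0.1,[0.005,-0.013,0.155],-0.055],
    [-0.1,[0.005,-0.017,0.18],-0.07],
    [-0.1,[0.005,-0.021,0.205],-0.085],
    [-0.1,[0.005,-0.025,0.23],-0.1],
    [-0.1,[0.005,-0.028,0.255],-0.115],
    [-0.1,[0.005,-0.032,0.28],-0.13],
    [-0.1,[0.005,-0.035,0.3],-0.145],
    [-0.1,[0.005,-0.038,0.32],-0.16],
    [-0.1,[0.005,-0.04,0.34],-0.17],
    [-0.1,[0.005,-0.042,0.36],-0.18],
    [-0.1,[0.005,-0.042,0.36],-0.18]
  ]
}}

```text
t: 8.75
tool_pos: [0.4933, 0.0019, 0.0128]
eef_rot: [0.012, 0.707, -0.01, 0.707]
contact_force: [-0.3, -0.2, -0.0]
gripper_width: 0.548
```

```bash
python3 -c "
from h import *
im=optics.get_image('top'); cv2.imwrite('pics/t6.png',im[:,:,::-1]); a=cv2.resize(im[110:240,225:335,::-1],None,fx=4,fy=4,interpolation=2); cv2.imwrite('pics/tc6.png',a)
im=optics.get_image('scene'); cv2.imwrite('pics/s6.png',cv2.resize(im[170:280,170:300,::-1],None,fx=5,fy=5,interpolation=2))
show()"
```

```text
t 8.85 p [0.4927 0.0021 0.0128] X [-0.001  0.003 -1.   ] Y [0.033 0.999 0.003] Z [ 0.999 -0.033 -0.001] F [-0.3  0.5 -0.4] M [-0.02 -0.05  0.03] g 0.549 q [-0.17  0.33 -0.48  0.75  0.   -0.14]
```

View pics/tc6.png

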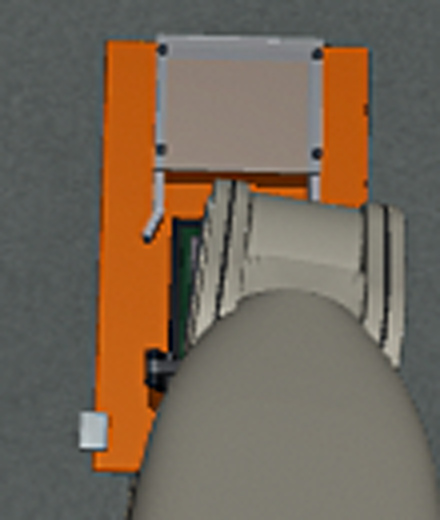

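View pics/s6.png

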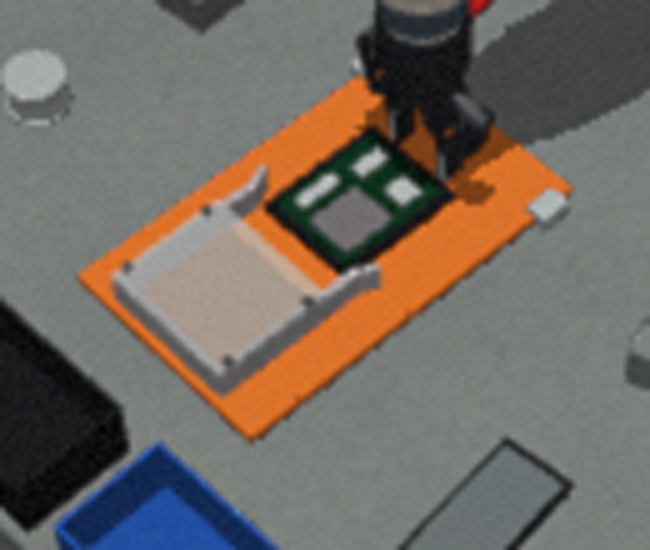

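```bash
python3 -c "
from h import *
m=optics.camera_model('scene')
P=np.array([ray(m,(170+x/5,170+y/5),0.022)[:2] for x,y in [(265,207),(375,128),(455,190),(345,270)]])
u=np.array([.9994,-.035]);v=np.array([.035,.9994]);o=np.array([.627,-.003])
print([((p-o)@u*1000, (p-o)@v*1000) for p in P])
P=np.array([ray(m,(170+x/5,170+y/5),0.038)[:2] for x,y in [(262,170),(376,268)]]);print([((p-o)@u*1000, (p-o)@v*1000) for p in P])
"
```

```text
[(np.float64(-2.2688858637873315), np.float64(-38.59897274404124)), (np.float64(-120.71494735552128), np.float64(-38.13287680180516)), (np.float64(-123.52923426403048), np.float64(53.618191377687495)), (np.float64(-6.695701837445294), np.float64(51.5610130669995))]
[(np.float64(-17.592461847562976), np.float64(-58.451784157926284)), (np.float64(-17.870595430600876), np.float64(75.78296778656957))]
```

The module is straightened and centred to within the picture's resolution, with its front at the mouth. I'll push it in along the bay axis.

>>> {"name": "jog_arm", "arguments": {
  "plan": [
    [-0.1,[0,0,0.03],0],
    [-0.1,[0,0,0.06],0],
    [-0.1,[0,0,0.09],0],
    [-0.1,[0,0,0.12],0],
    [-0.1,[0,0,0.15],0],
    [-0.1,[0,0,0.18],0],
    [-0.1,[0,0,0.21],0],
    [-0.1,[0,0,0.24],0],
    [-0.1,[0,0,0.27],0],
    [-0.1,[0,0,0.3],0],
    [-0.1,[0,0,0.3],0]
  ]
}}

```text
t: 9.77
tool_pos: [0.5543, -0.0, 0.0127]
eef_rot: [0.013, 0.707, -0.011, 0.707]
contact_force: [-0.5, -0.2, 0.6]
gripper_width: 0.552
```

```bash
python3 -c "
from h import *
im=optics.get_image('top'); a=cv2.resize(im[110:240,225:335,::-1],None,fx=4,fy=4,interpolation=2)
im=optics.get_image('scene'); b=cv2.resize(im[180:280,180:270,::-1],None,fx=4,fy=5.2,interpolation=2); cv2.imwrite('pics/ts7.png',np.hstack([a,b]))
show()"
```

```text
t 9.87 p [0.5532 0.     0.0125] X [-0.     0.003 -1.   ] Y [0.033 0.999 0.003] Z [ 0.999 -0.033 -0.001] F [-0.   0.3 -0.1] M [0.01 0.01 0.05] g 0.552 q [-0.15  0.42 -0.34  0.81  0.   -0.12]
```

View pics/ts7.png

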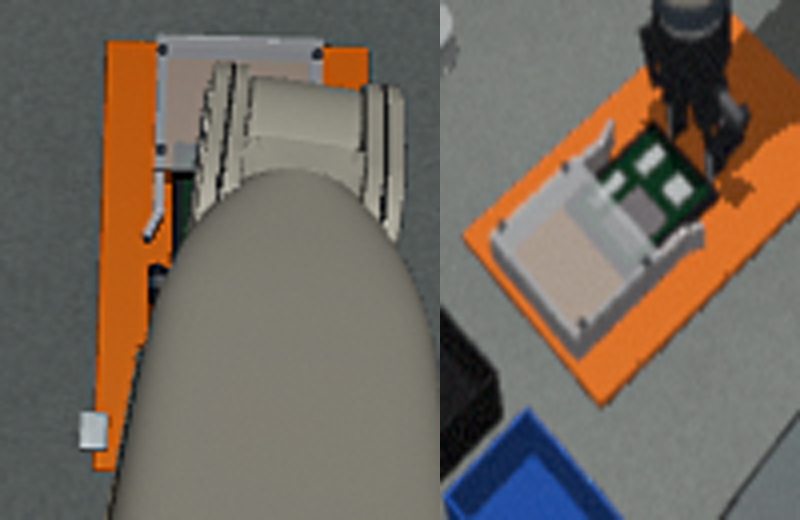

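>>> {"name": "jog_arm", "arguments": {
  "plan": [
    [-0.1,[0,0,0.03],0],
    [-0.1,[0,0,0.06],0],
    [-0.1,[0,0,0.09],0],
    [-0.1,[0,0,0.12],0],
    [-0.1,[0,0,0.15],0],
    [-0.1,[0,0,0.18],0],
    [-0.1,[0,0,0.21],0],
    [-0.1,[0,0,0.24],0],
    [-0.1,[0,0,0.265],0],
    [-0.1,[0,0,0.285],0],
    [-0.1,[0,0,0.3],0],
    [-0.1,[0,0,0.315],0],
    [-0.1,[0,0,0.325],0],
    [-0.1,[0,0,0.335],0],
    [-0.1,[0,0,0.34],0],
    [-0.1,[0,0,0.34],0]
  ]
}}

```text
t: 11.2
tool_pos: [0.6215, -0.0022, 0.0125]
eef_rot: [0.012, 0.707, -0.01, 0.707]
contact_force: [-0.0, 0.7, 0.3]
gripper_width: 0.554
```

```bash
python3 -c "
from h import *
im=optics.get_image('scene'); b=cv2.resize(im[180:280,180:270,::-1],None,fx=6,fy=6,interpolation=2); cv2.imwrite('pics/s8.png',b)
show()"
```

```text
t 11.25 p [ 0.6215 -0.0022  0.0125] X [ 0.     0.003 -1.   ] Y [0.033 0.999 0.003] Z [ 0.999 -0.033  0.   ] F [-0.6  0.1  0.4] M [-0.03  0.1   0.01] g 0.547 q [-0.14  0.51 -0.17  0.89  0.   -0.11]
```

View pics/s8.png

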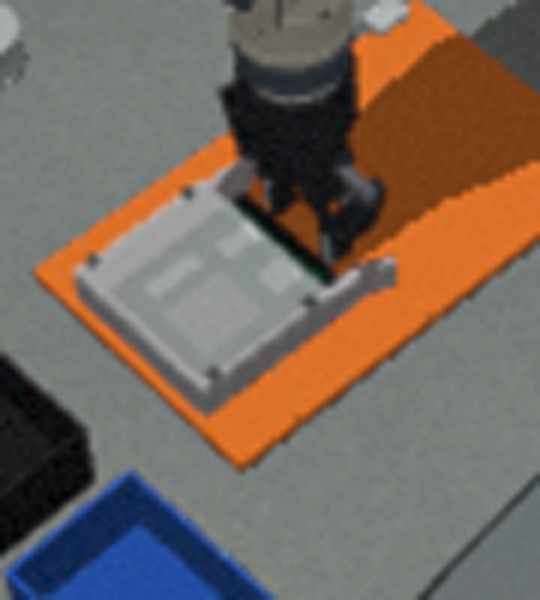

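Nearly home, with no force yet. I'll creep forward to the back stop.

>>> {"name": "jog_arm", "arguments": {
  "plan": [
    [-0.1,[0,0,0.008],0],
    [-0.1,[0,0,0.014],0],
    [-0.1,[0,0,0.02],0],
    [-0.1,[0,0,0.025],0],
    [-0.1,[0,0,0.03],0],
    [-0.1,[0,0,0.03],0]
  ]
}}

```text
t: 11.75
tool_pos: [0.6257, -0.0023, 0.0124]
eef_rot: [0.013, 0.708, -0.011, 0.706]
contact_force: [-9.4, -0.4, 6.0]
gripper_width: 0.543
```

>>> {"name": "jog_arm", "arguments": {
  "plan": [
    [-0.1,[0,0,0.008],0],
    [-0.1,[0,0,0.014],0],
    [-0.1,[0,0,0.02],0],
    [-0.1,[0,0,0.02],0]
  ]
}}

```text
t: 12.08
tool_pos: [0.6258, -0.0023, 0.0123]
eef_rot: [0.013, 0.711, -0.011, 0.703]
contact_force: [-19.6, -0.7, 13.5]
gripper_width: 0.552
```

The push is solid at 20 N, with the TCP where home predicts it (0.626). I'll back straight out, lift, and look.

>>> {"name": "jog_arm", "arguments": {
  "plan": [
    [-0.1,[0,0,-0.02],0],
    [-0.1,[0,0,-0.08],0],
    [-0.1,[0,0,-0.18],0],
    [-0.1,[0,0,-0.28],0],
    [-0.1,[-0.15,0,-0.3],0],
    [-0.1,[-0.35,0,-0.3],0],
    [-0.1,[-0.55,0,-0.3],0],
    [-0.1,[-0.75,0,-0.3],0],
    [-0.1,[-0.95,0,-0.3],0],
    [-0.1,[-0.95,0,-0.2],0],
    [-0.1,[-0.95,0,-0.2],0]
  ]
}}

```text
t: 13.0
tool_pos: [0.5914, -0.0019, 0.2058]
eef_rot: [0.012, 0.708, -0.011, 0.706]
contact_force: [-0.3, -0.1, -0.1]
gripper_width: 0.548
```

```bash
python3 -c "
from h import *
m=optics.camera_model('wrist');im=optics.get_image('wrist'); cv2.imwrite('pics/w9.png',im[:,:,::-1]);np.savez('w9.npz',**m)
im=optics.get_image('scene'); b=cv2.resize(im[180:280,180:270,::-1],None,fx=6,fy=6,interpolation=2); cv2.imwrite('pics/s9.png',b)
show(); print(shift([0.62,0.02,0.25]))"
```

```text
t 13.1 p [ 0.5884 -0.0015  0.2028] X [-0.01   0.003 -1.   ] Y [0.033 0.999 0.002] Z [ 0.999 -0.033 -0.01 ] F [-0.7 -1.  -0.4] M [-0.07 -0.   -0.  ] g 0.547 q [-0.15  0.34  0.07  1.31  0.   -0.11]
[-0.23707883  0.11327612  0.15209873]
```

View pics/w9.png

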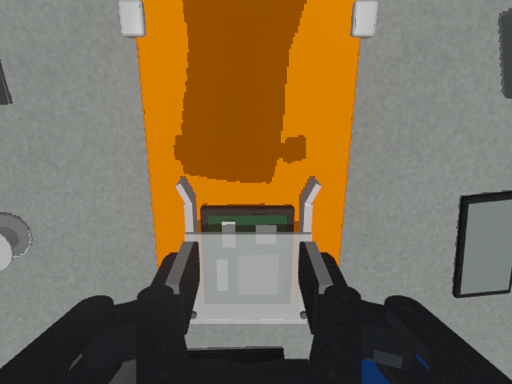

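View pics/s9.png

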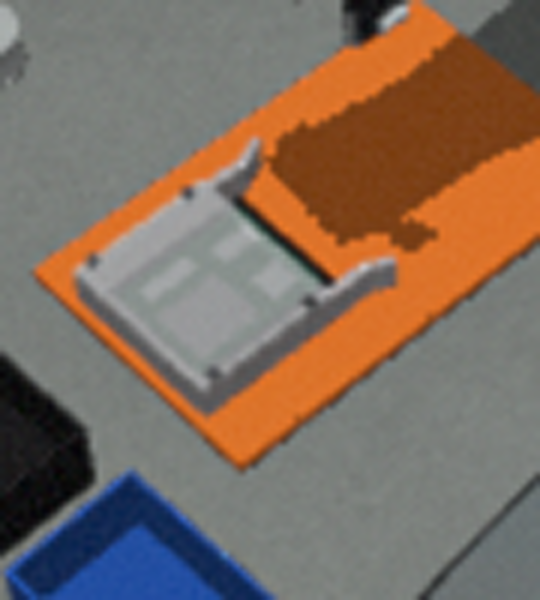

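```bash
python3 -c "
from h import *
im=cv2.imread('pics/w9.png'); cv2.imwrite('pics/c9.png',cv2.resize(im[170:330,170:330],None,fx=3.7,fy=3.7,interpolation=2))
m=dict(np.load('w9.npz'))
u=np.array([.9994,-.035]);v=np.array([.035,.9994]);o=np.array([.627,-.003])
for n,px,z in [('near',(202,206),.022),('near',(294,206),.022),('roof',(186,233),.044),('roof',(312,233),.044)]:
  p=ray(m,px,z)[:2]-o; print(n,p@u*1000,p@v*1000)
"
```

```text
near 8.208929361504506 -48.84307483904521
near 8.0500572118557 47.842421339883856
roof 28.977379960718213 -62.90384737829908
roof 28.786205053528025 64.00834557118054
```

View pics/c9.png

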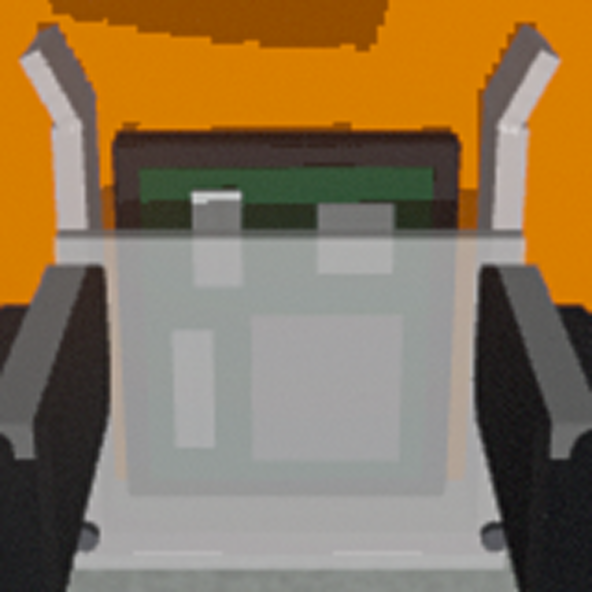

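The module is home: its near end is parallel to the roof edge and measures about 20–21 mm ahead of it, where 20 is nominal. It is circuit side up and centred. Next I'll refine the knob centre from w3.png and move there.

```bash
python3 -c "
from h import *
m=dict(np.load('w3.npz')); im=cv2.imread('pics/w3.png')
cv2.imwrite('pics/c3.png',cv2.resize(im[190:275,380:465],None,fx=6,fy=6,interpolation=2))
k=np.zeros(im.shape[:2],np.uint8); k[205:250,405:450]=(im[205:250,405:450].min(2)>190)*255
M=cv2.moments(k,True); c=(M['m10']/M['m00'],M['m01']/M['m00']); print(c,M['m00'],ray(m,c,0.073))
print(shift([.45,.19,.19]), shift([.489,.28,.20]))
"
```

```text
(428.0575539568345, 231.62589928057554) 139.0 [0.48990218 0.28225192 0.073     ]
[ 0.07361768  0.93434308 -0.72215336] [ 0.02292895  1.39058943 -0.54244549]
```

View pics/c3.png

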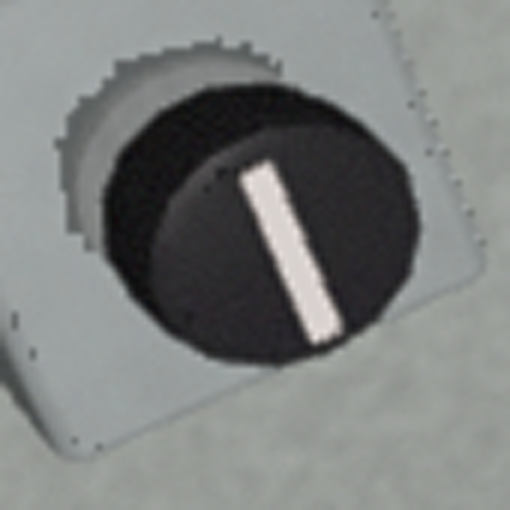

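>>> {"name": "jog_arm", "arguments": {
  "plan": [
    [-0.5,[0,0.15,-0.12],0],
    [-0.5,[0,0.3,-0.24],0],
    [-0.5,[0,0.45,-0.36],0],
    [-0.5,[0,0.6,-0.48],0],
    [-0.5,[0,0.77,-0.6],0],
    [-0.5,[0,0.93,-0.72],0],
    [-0.5,[0,0.93,-0.72],0],
    [-0.5,[0,0.93,-0.72],0]
  ]
}}

```text
t: 13.77
tool_pos: [0.4486, 0.1906, 0.2045]
eef_rot: [0.011, 0.711, -0.009, 0.703]
contact_force: [0.6, -0.3, -0.0]
gripper_width: 0.747
```

```bash
python3 -c "
from h import *
m=optics.camera_model('wrist');im=optics.get_image('wrist'); cv2.imwrite('pics/w10.png',im[:,:,::-1])
show(); print(shift([.489,.281,.11])); 
k=np.zeros(im.shape[:2],np.uint8); c0=proj(m,[.489,.281,.073]).astype(int); x,y=c0; print(c0)
k[max(y-25,0):y+25,x-25:x+25]=(im[max(y-25,0):y+25,x-25:x+25].min(2)>190)*255
M=cv2.moments(k,True); c=(M['m10']/M['m00'],M['m01']/M['m00']); print(c,M['m00'],ray(m,c,0.073))
"
```

```text
t 13.82 p [0.4497 0.1896 0.2044] X [-0.01   0.002 -1.   ] Y [0.03  1.    0.002] Z [ 0.999 -0.03  -0.01 ] F [-0.6  0.5  0.7] M [-0.03 -0.01  0.01] g 0.745 q [ 0.22  0.17 -0.17  1.25  0.    0.25]
[0.4711037  0.46172059 0.18756656]
[350 221]
(351.64814814814815, 221.82407407407408) 108.0 [0.48948654 0.28199197 0.073     ]
```

View pics/w10.png

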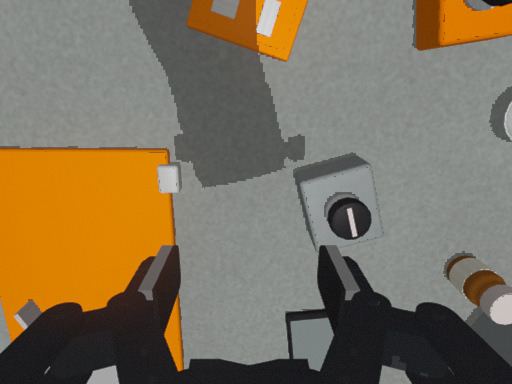

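The knob is at (351,221), which is (0.489, 0.281) again. I'll move over it.

>>> {"name": "jog_arm", "arguments": {
  "plan": [
    [-0.5,[0,0.15,0.06],0],
    [-0.5,[0,0.31,0.13],0],
    [-0.5,[0.05,0.462,0.188],0],
    [-0.5,[0.2,0.462,0.188],0],
    [-0.5,[0.35,0.462,0.188],0],
    [-0.5,[0.471,0.462,0.188],0],
    [-0.5,[0.471,0.462,0.188],0],
    [-0.5,[0.471,0.462,0.188],0]
  ]
}}

```text
t: 14.48
tool_pos: [0.4891, 0.2798, 0.109]
eef_rot: [0.012, 0.712, -0.011, 0.702]
contact_force: [-0.1, -0.3, 0.8]
gripper_width: 0.747
```

```bash
python3 -c "
from h import *
show(); print(shift([.489,.281,.054]))
im=optics.get_image('wrist'); cv2.imwrite('pics/w11.png',im[:,:,::-1])"
```

```text
t 14.48 p [0.4891 0.2798 0.109 ] X [-0.013  0.001 -1.   ] Y [0.032 0.999 0.001] Z [ 0.999 -0.032 -0.013] F [-0.1 -0.3  0.8] M [ 0.02 -0.02 -0.1 ] g 0.747 q [ 0.37  0.35 -0.17  1.07  0.01  0.4 ]
[0.27517649 0.00579758 0.00304553]
```

View pics/w11.png

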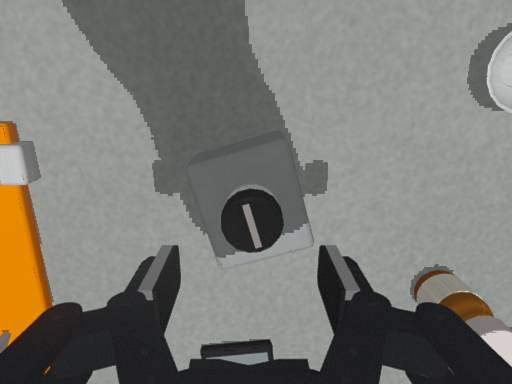

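The knob is centred between the fingers. I'll descend and close lightly.

>>> {"name": "jog_arm", "arguments": {
  "plan": [
    [-0.5,[0.1,0.006,0.003],0],
    [-0.5,[0.18,0.006,0.003],0],
    [-0.5,[0.24,0.006,0.003],0],
    [-0.5,[0.27,0.006,0.003],0],
    [-0.5,[0.27,0.006,0.003],0],
    [0,[0.27,0.006,0.003],0],
    [0.3,[0.27,0.006,0.003],0],
    [0.3,[0.27,0.006,0.003],0],
    [0.3,[0.27,0.006,0.003],0],
    [0.3,[0.27,0.006,0.003],0],
    [0.3,[0.27,0.006,0.003],0]
  ],
  "force": 20
}}

```text
t: 15.45
tool_pos: [0.4908, 0.2817, 0.058]
eef_rot: [0.012, 0.71, -0.01, 0.704]
contact_force: [0.2, -1.9, 6.3]
gripper_width: 0.435
```

```bash
python3 -c "
from h import *
show()
im=optics.get_image('wrist'); cv2.imwrite('pics/w12.png',im[:,:,::-1])"
```

```text
t 15.45 p [0.4908 0.2817 0.058 ] X [-0.008  0.003 -1.   ] Y [0.032 0.999 0.003] Z [ 0.999 -0.032 -0.008] F [ 0.2 -1.9  6.3] M [-0.31  0.05 -0.05] g 0.435 q [ 0.37  0.39 -0.24  0.94  0.01  0.4 ]
```

View pics/w12.png

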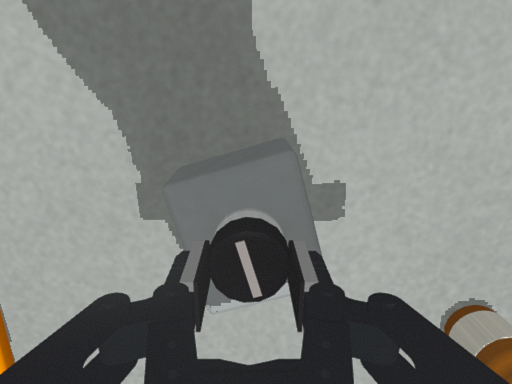

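Gripped, with a width of 37 mm. I'll turn clockwise (+twist) while rising.

>>> {"name": "jog_arm", "arguments": {
  "plan": [
    [0.3,[-0.002,0,0],0.12],
    [0.3,[-0.004,0,0],0.25],
    [0.3,[-0.007,0,0],0.38],
    [0.3,[-0.009,0,0],0.5],
    [0.3,[-0.011,0,0],0.62],
    [0.3,[-0.013,0,0],0.75],
    [0.3,[-0.015,0,0],0.88],
    [0.3,[-0.017,0,0],1],
    [0.3,[-0.017,0,0],1]
  ]
}}

```text
t: 16.25
tool_pos: [0.4907, 0.2811, 0.0619]
eef_rot: [0.187, 0.685, -0.187, 0.679]
contact_force: [-1.3, -4.0, 1.9]
gripper_width: 0.432
```

```bash
python3 -c "
from h import *
show()
im=optics.get_image('wrist'); cv2.imwrite('pics/w13.png',im[:,:,::-1])"
```

```text
t 16.25 p [0.4907 0.2811 0.0619] X [-0.008  0.002 -1.   ] Y [ 0.51   0.86  -0.003] Z [ 0.86  -0.51  -0.008] F [-1.3 -4.   1.9] M [-0.98  0.37 -0.02] g 0.432 q [ 0.37  0.39 -0.24  0.95  0.    0.9 ]
```

View pics/w13.png

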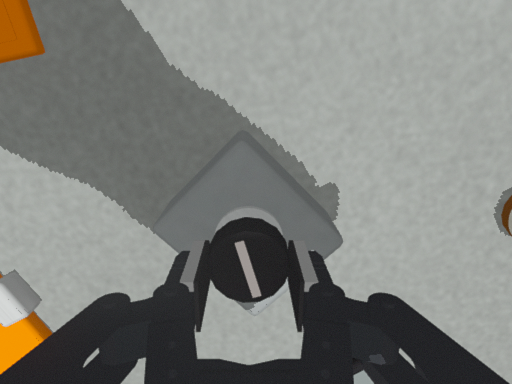

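The head turns with the gripper: the line keeps its place between the pads. I'll continue to the end stop.

>>> {"name": "jog_arm", "arguments": {
  "plan": [
    [0.3,[-0.002,0,0],0.12],
    [0.3,[-0.004,0,0],0.25],
    [0.3,[-0.006,0,0],0.38],
    [0.3,[-0.008,0,0],0.5],
    [0.3,[-0.01,0,0],0.62],
    [0.3,[-0.012,0,0],0.72],
    [0.3,[-0.014,0,0],0.82],
    [0.3,[-0.014,0,0],0.9],
    [0.3,[-0.014,0,0],0.95],
    [0.3,[-0.014,0,0],0.95]
  ]
}}

```text
t: 17.13
tool_pos: [0.4902, 0.2806, 0.0648]
eef_rot: [0.339, 0.623, -0.342, 0.617]
contact_force: [-3.2, -5.3, 1.6]
gripper_width: 0.431
```

```bash
python3 -c "
from h import *
show()
im=optics.get_image('wrist'); cv2.imwrite('pics/w14.png',im[:,:,::-1])"
```

```text
t 17.13 p [0.4902 0.2806 0.0648] X [-0.009  0.001 -1.   ] Y [ 0.844  0.536 -0.007] Z [ 0.536 -0.844 -0.005] F [-3.2 -5.3  1.6] M [-1.    0.48  0.65] g 0.431 q [ 0.37  0.39 -0.23  0.96  0.    1.37]
```

View pics/w14.png

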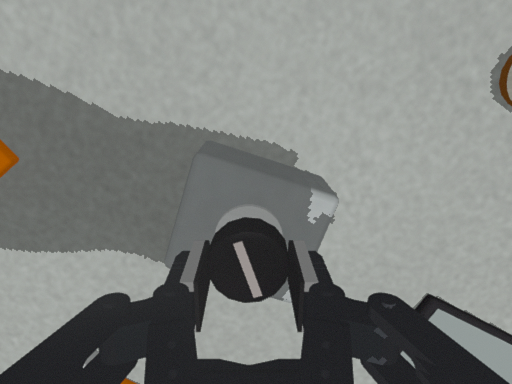

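The gripper has turned 0.97 rad, Mz has risen to 0.65 N·m, and the line slipped slightly between the pads. That is the end stop. I'll release and go up.

>>> {"name": "jog_arm", "arguments": {
  "plan": [
    [0,[0,0,0],0],
    [-0.4,[0,0,0],0],
    [-0.4,[0,0,0],0],
    [-0.4,[0,0,0],0],
    [-0.4,[-0.1,0,0],0],
    [-0.4,[-0.25,0,0],0],
    [-0.4,[-0.4,0,0],0],
    [-0.4,[-0.55,0,0],0],
    [-0.4,[-0.6,-0.3,-0.2],0],
    [-0.4,[-0.6,-0.6,-0.3],0],
    [-0.4,[-0.6,-0.7,-0.3],0],
    [-0.4,[-0.6,-0.7,-0.3],0]
  ]
}}

```text
t: 18.18
tool_pos: [0.3379, 0.2553, 0.1862]
eef_rot: [0.338, 0.623, -0.341, 0.617]
contact_force: [0.5, 0.0, 0.4]
gripper_width: 0.698
```

```bash
python3 -c "
from h import *
show()
im=optics.get_image('scene')[:,:,::-1]; cv2.imwrite('pics/s15.png',im)
a=cv2.imread('pics/scene0.png')[215:265,280:340];b=cv2.imread('pics/s3.png')[215:265,280:340]
cv2.imwrite('pics/sc15.png',cv2.resize(np.hstack([a,b,im[215:265,280:340]]),None,fx=4.4,fy=4.4,interpolation=2))
im=optics.get_image('top')[:,:,::-1]; cv2.imwrite('pics/t15.png',im)"
```

```text
t 18.18 p [0.3379 0.2553 0.1862] X [-0.009  0.001 -1.   ] Y [ 0.843  0.538 -0.007] Z [ 0.538 -0.843 -0.005] F [0.5 0.  0.4] M [ 0.02  0.   -0.03] g 0.698 q [ 0.45  0.07 -0.33  1.18  0.    1.45]
```

View pics/sc15.png

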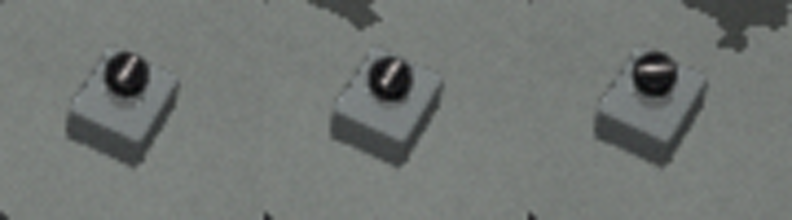

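View pics/s15.png

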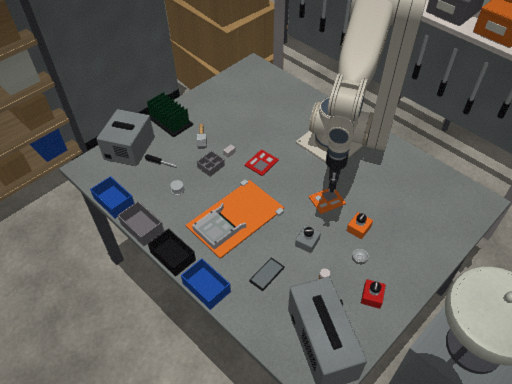

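View pics/t15.png

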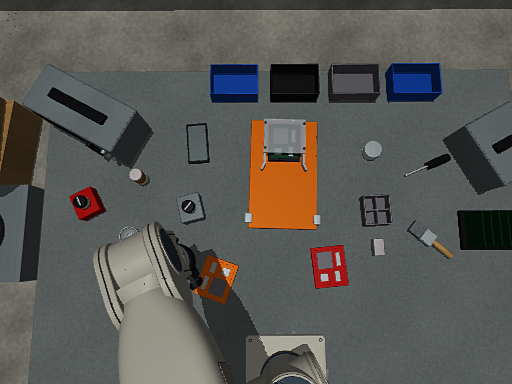

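```bash
python3 -c "
from h import *
m=optics.camera_model('top')
for f in ['pics/top0.png','pics/t15.png']:
  im=cv2.imread(f)[196:217,180:199]; g=cv2.resize(im.min(2),None,fx=8,fy=8,interpolation=2); k=(g>95).astype(np.uint8)
  h,w=k.shape; c=np.zeros_like(k); cv2.circle(c,(int((188.4-180)*8),int((206.5-196)*8)),46,1,-1); k*=c
  y,x=np.nonzero(k); P=np.array([ray(m,(180+(a+.5)/8-.5,196+(b+.5)/8-.5),.079)[:2] for a,b in zip(x,y)]); u=np.linalg.svd(P-P.mean(0),full_matrices=False)[2][0]
  print(len(x),P.mean(0),np.degrees(np.arctan2(u[1],u[0]))%180)
cv2.imwrite('pics/k15.png',cv2.resize(np.hstack([cv2.imread(f)[185:230,168:213] for f in ['pics/top0.png','pics/t15.png']]),None,fx=8,fy=8,interpolation=2))
"
```

```text
995 [0.49048029 0.28215886] 13.359452879071824
984 [0.49114427 0.28198499] 141.64467373106055
```

View pics/k15.png

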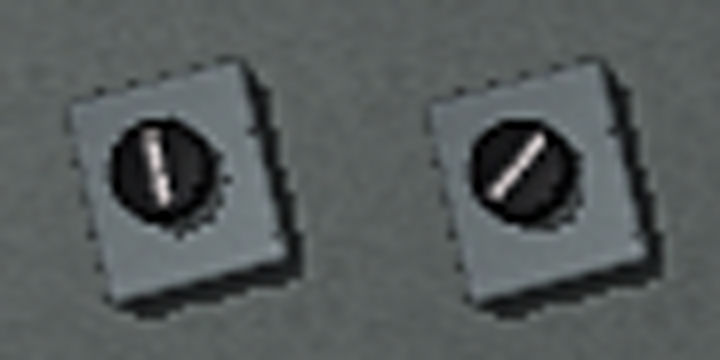

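The line turned clockwise by 51.7° (0.903 rad), which is the end stop, and the head is back up. The module is still in the bay and the bystanders haven't moved. Handing in.

```bash
python3 -c "
from h import *
print(job_done())"
```

```text
the job is handed in; nothing more can be done
None
```

I loaded the bay in the order asked and handed the job in at about 18 s; `job_done()` gives no verdict. I pressed the stop button down until it stayed, pushed the module home with two fingertips, turned the head clockwise to its end stop, then let go and backed off.

**Last checks:**
- **Button press:** the force rose to 25 N at z = 0.0726 m, and afterwards the head sat about 1 px lower in the scene view, as a 6 mm drop should.
- **Module home:** it stopped solidly at about 20 N with the tool where home predicts. Its near end measured 8 mm inside the mouth against a nominal 10. The roof edge read 1 mm short in the same picture, so this is within the 2 mm calibration. It lies parallel and centred, circuit side up.
- **Button release:** the white line turned 0.90 rad clockwise, and the head is back at its starting height. The gripper itself turned 0.97 rad, so the pads slipped slightly at the stop.
- **Bench:** by eye the bystanders are where they started. The arm hid the dish in the last top view, but the scene view shows it unmoved.

**Disagreements:** the top and wrist cameras differed by about 3 mm on the knob's position, which did no harm. One mid-push reading from the scene camera was off by several millimetres sideways, so I used the module's position relative to the guides instead.

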